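# Push the cooling block over onto its foot and home against the bench stop

### The job

The grey cooling block has been left standing on its end. With the fingers, push it over onto its foot, tubes upwards, then push it along the worktop until its end sits flush and square against the rubber bumper of the bench stop. Only push it, do not pick it up, leave the other things where they are, and finish clear of it.

Things in the scene. Friction and masses are not known exactly. Their poses are not given: they have to be found in the camera images.
- cold_block: grey metal tube cooling block, 0.3 to 0.6 kg, a solid cuboid 124 mm (x) by 40 mm (y) by 86 mm (z). Origin: centre of its foot, the plain 124x40 mm face; z points from the foot to the holed face, where tubes stick out 16 mm more. It starts on one 40x86 mm end: x up, 124 mm high, foot upright and facing roughly to the bench stop, holed face away from it
- block_edge (a point): middle of the lower edge of the block's foot at the start (-62 mm along the block's x). A push high on the holed face towards the stop rocks the block about this edge; past 35 degrees it falls over by itself and comes to rest on its foot, ahead of this edge, 124 mm long towards the stop, 86 mm high; it may slip some mm
- block_nose (a point): middle of the block's 40 mm wide end face at +62 mm along its x, 20 mm from its foot: at the top of the block at the start, the end that leads to the stop once it stands on its foot, then 30 to 90 mm short of it and up to 0.2 rad askew. A sideways push of a few N on its long side 22 mm from one end turns it about 0.1 rad per 20 mm
- bench_stop: low aluminium angle fixed to the worktop, 160 mm wide, 32 mm high, with a black rubber bumper (150 mm wide, 8 to 28 mm above the surface) on its upright leg. Origin: on the worktop 170 mm in front of the bumper; x points level from there straight at the bumper (the way to push), y along the bumper, z up. It does not move
- stop_face (a point): middle of the bumper's front face, at the height of the worktop: +170 mm along the bench stop's x
- grey_rack: grey plastic tube rack, 90x90 mm, 47 mm high with two tubes in it; origin under its centre. Bystander, loose: leave it alone
- vial: small closed bottle with blue cap, 42 mm diameter, 82 mm high, standing; origin under its centre. Bystander, loose: leave it alone
- marker: black felt marker lying flat, 144 mm long, 15 mm thick; origin under its middle. Bystander, loose: leave it alone
- microtube: small white closed plastic tube lying flat, 41x14x20 mm; origin under its middle. Bystander, loose: leave it alone
- weigh_boat: white shallow square weighing dish, 76x76 mm, 19 mm high; origin under its centre. Bystander, loose: leave it alone
- beaker: clear open glass beaker, 52 mm diameter, 65 mm high, standing behind the stop; origin under its centre. Bystander, loose: leave it alone

How it is judged:
By the outcome, as a careful person would: the job done as asked, in the order asked, and still so for the second after the job is handed in, with the robot touching nothing.
It also fails if it takes over 59 s, if anything falls off the work surface, if the arm or the gripper's body presses on something with over 40 N, if the wrist force passes 120 N, or if a joint passes its speed limit or range.

### The arm

A 6-joint arm with a two-finger parallel gripper is mounted at the origin on a cart in front of the work surface, level with it; the furniture and walls round the work are solid. World frame = base frame: x ahead of the robot, y to its left, z up, the work surface at z = 0. Lengths are in m, angles in rad, forces in N, time in s.
With the tool pointing down it reaches from about 0.35 to 0.875 m from the base axis. Payload 4.2 kg.
Tool frame: the origin (TCP) lies on the centre line of the jaws, within the pads' length; the fingertips stand 11 mm ahead of it and the grasp point (between the pads) lies 8 mm behind it (env.tip_extent is the distance from the TCP to the fingertips, in m); z points along the fingers, y is the line along which they close (so a half turn about z gives the same grasp; the last joint's range is limited). The gripper opens to 87 mm and grips with 3 to 60 N. Pads are 19 mm wide; open, the fingers measure 117 mm over their backs; the gripper's body (75 mm by 190 mm) begins 51 mm behind the grasp point.
Start: joints at [-0.982, 0.385, 0.008, 0, -1.194, -0.259], TCP at [0.202, -0.591, 0.234] pointing down, gripper open.
Joint ranges: [-3.14, 3.14], [-1.21, 2.06], [-1.07, 1.41], [-3.16, 2.05], [-2.99, -0.16], [-3.1, 3.1]. Speed limits (rad/s): [2.79, 2.79, 3.14, 3.14, 3.14, 3.14].

### API

Orientations are given as [roll, pitch, yaw] about the fixed x, y, z axes, in that order (R = Rz(yaw) Ry(pitch) Rx(roll)).
In Python, from plant import env gives the robot as it stands.
- The arm moves only by the tool steer_hand, called after "Request:" as name(argument=value, ...), one argument or row to a line, values as JSON. Schema: {"type":"object","properties":{"rows":{"type":"array","items":{"type":"array","items":{"type":"array","items":{"type":"number"},"minItems":6,"maxItems":6},"minItems":1,"maxItems":12},"minItems":1,"maxItems":1},"aperture":{"type":"number"},"only":{"type":"string"},"quiet":{"type":"boolean"},"lines":{"type":"string"}},"required":["rows"],"additionalProperties":false}. rows is a list that holds a single list of rows (three levels of brackets), with 1 to 12 rows, each of 6 numbers: dx, dy, dz in units of 20 mm, then a rotation vector rx, ry, rz in units of 0.1 rad; each row is the pose to reach, as a shift and turn from the pose commanded when the call began, along the tool's axes at that moment; what a row does not reach only later rows make up. A row lasts 1/8 s, in which the tool goes at most 0.0625 m and 0.188 rad, less where a joint would pass 70% of its speed; a pose out of reach is approached as far as the arm can. aperture is the opening from 0.0 (shut) to 1.0 (fully open), set as the call begins (left out keeps the last). The fingers move at their own pace and stop on an object; the grip force is fixed at half the most. Time passes only in rows, so rows that do not move let the fingers close. The tool returns the time, the measured TCP pose, the force, the opening and the grip force at its end. only (a regular expression) keeps the lines of the reply that match it, lines (a string "A,B") keeps lines A to B, and quiet returns only ok. Input that does not fit is refused with a message, and nothing moves.
- env.observe(): the state, without advancing time (a new reading comes with each control period).
- env.camera(name): name is "scene" or "top" or "wrist"; returns a dict with "frame" (384x512x3 uint8, blue, green, red), "range_z" (384x512 float32, m along the optical axis (not along the pixel's ray), 0 where there is no reading), "camera_matrix" (3x3 intrinsics, pixels), "R" (3x3) and "t" (3): a world point X has camera coordinates R X + t; the wrist camera has in their place "T_tool_cam" (4x4, takes a point from camera to tool coordinates, whose origin is the TCP and whose axes are the flange's). Camera axes: x right, y down, z forward; pixel columns grow to the right and rows downward; lengths in m; the calibration is good to about 2 mm. A picture is of the moment at which its call begins: read the wrist's pose just before it.
- env.sign_off(): hands the job in; it is judged then, once.
The state is a dict: "time_s": time; "joint_positions": joint angles; "joint_vel": joint speeds; "joint_efforts": joint torques, N m; "eef_pos": TCP position; "tool_rot": TCP orientation; "force": force on the tool from outside, world axes, zero at the start; "torque": the same for the moment, N m; "grip_width": opening from 0.0 (shut) to 1.0 (fully open); "grasp_force": force on a finger pad.
Only numpy, scipy, OpenCV 4.12 (cv2) and the standard library are available. Lean on these libraries where they do the work, as an engineer would, in place of code of your own. Each camera call takes 0.05 s, during which the arm holds its last target. There are 200 camera calls.

## Working session

There is one attempt and no reset: what is moved stays moved. The work goes in short steps, Python scripts to look and compute and a tool call to move; the robot and the scene stay as the last step left them, time stands still between calls to the robot, and variables do not carry over. Pictures are saved under pics/ and viewed, at most 10 in all, crops included, and the job is handed in when it is done.

```bash
ls; mkdir -p pics
```

Create h.py:
```python
import numpy as np, cv2
from plant import env
def pts(c):
    K=c["camera_matrix"];z=c["range_z"];v,u=np.mgrid[0:384,0:512]
    P=np.stack([(u-K[0,2])/K[0,0]*z,(v-K[1,2])/K[1,1]*z,z],-1)
    W=(P-c["t"])@c["R"]   # R^T (P-t)
    W[z<=0]=np.nan
    return W
```

Run:
```python
from h import *
o=env.observe();print({k:np.round(v,3) for k,v in o.items()})
ims=[]
for n in("top","scene"):
    c=env.camera(n);np.savez(f"pics/{n}0.npz",**c);cv2.imwrite(f"pics/{n}0.png",c["frame"])
```

```text
pics
plant.py
{'time_s': np.float64(0.0), 'joint_positions': array([-0.982,  0.386,  0.007, -0.   , -1.194, -0.259]), 'joint_vel': array([-0.   ,  0.   ,  0.001, -0.002, -0.   , -0.   ]), 'joint_efforts': array([ 1.0000e-03, -3.9066e+01,  1.8740e+01,  4.2200e+00,  1.1000e-02,
       -0.0000e+00]), 'eef_pos': array([ 0.202, -0.591,  0.232]), 'tool_rot': array([ 3.139, -0.   , -2.812]), 'force': array([ 0.425,  1.51 , -0.138]), 'torque': array([-0.028,  0.03 ,  0.033]), 'grasp_force': np.float64(0.0), 'grip_width': np.float64(0.997)}
```

View pics/top0.png

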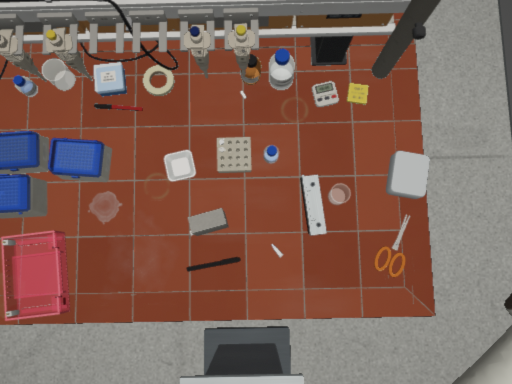

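View pics/scene0.png

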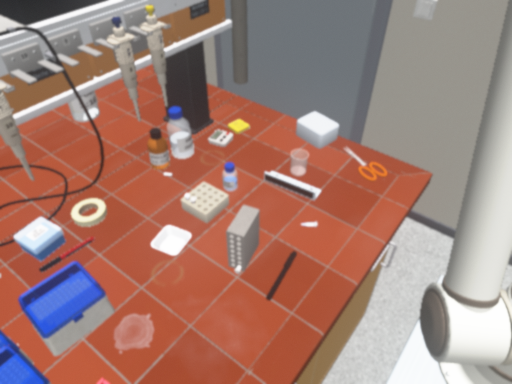

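The top view has the block's upper end at about (207,222), holed face to the left. The stop is at (314,205) with the bumper on its left side, and the marker (213,264), rack (234,154), microtube (277,250) and vial (272,154) lie around. Now I'll measure.

Run:
```python
from h import *
for n in("top","scene"):
    c=dict(np.load(f"pics/{n}0.npz"));W=pts(c);print(n,"cam pos",np.round(-c["R"].T@c["t"],3))
    def rect(m,name):
        p=W[m];r=cv2.minAreaRect(p[:,:2].astype(np.float32));print(name,m.sum(),"z",np.round(np.median(p[:,2]),4),"c",np.round(r[0],4),"sz",np.round(r[1],4),"corners",np.round(cv2.boxPoints(r),3).tolist())
    x,y,z=W[...,0],W[...,1],W[...,2]
    v,u=np.mgrid[0:384,0:512]
    if n=="top":
        for w in [(222,207),(205,314),(264,213),(250,277),(154,272),(154,234),(240,207)]: print(w,np.round(W[w],3))
        rect((abs(u-207)<35)&(abs(v-222)<25)&(z>.118)&(z<.135),"blocktop")
        rect((abs(u-207)<35)&(abs(v-222)<25)&(z>.05),"blockall")
        s=(abs(u-314)<18)&(abs(v-205)<36)&(z>.022)&(z<.045);rect(s,"stoptop")
        rect((abs(u-213)<35)&(abs(v-264)<12)&(z>.006),"marker")
        rect((abs(u-234)<25)&(abs(v-154)<25)&(z>.02),"rack")
        rect((abs(u-272)<10)&(abs(v-154)<12)&(z>.02),"vial")
        rect((abs(u-277)<10)&(abs(v-250)<10)&(z>.006),"micro")
        rect((abs(u-180)<20)&(abs(v-165)<20)&(z>.006),"boat")
    else:
        rect((abs(u-243)<25)&(abs(v-238)<40)&(z>.118)&(z<.135),"blocktop")
        rect((abs(u-292)<35)&(abs(v-186)<20)&(z>.022)&(z<.045),"stop")
a=cv2.imread("pics/top0.png")[170:280,170:340];b=cv2.imread("pics/scene0.png")[140:310,210:340]
cv2.imwrite("pics/c0.png",np.hstack([cv2.resize(a,(440,285),interpolation=2),cv2.resize(b,(340,285),interpolation=2)]))
```

```text
top cam pos [ 0.438 -0.043  1.335]
(222, 207) [0.538 0.073 0.122]
(205, 314) [ 0.586 -0.203  0.01 ]
(264, 213) [0.436 0.069 0.009]
(250, 277) [ 0.469 -0.101  0.012]
(154, 272) [ 0.713 -0.092  0.078]
(154, 234) [0.725 0.007 0.034]
(240, 207) [ 0.5    0.085 -0.003]
blocktop 590 z 0.1234 c [0.5419 0.0736] sz [0.0413 0.087 ] corners [[0.5109999775886536, 0.10999999940395355], [0.5329999923706055, 0.026000000536441803], [0.5730000138282776, 0.03700000047683716], [0.5509999990463257, 0.12099999934434891]]
blockall 695 z 0.1229 c [0.5419 0.0736] sz [0.0413 0.087 ] corners [[0.5109999775886536, 0.10999999940395355], [0.5329999923706055, 0.026000000536441803], [0.5730000138282776, 0.03700000047683716], [0.5509999990463257, 0.12099999934434891]]
stoptop 260 z 0.0304 c [ 0.5888 -0.2114] sz [0.1572 0.0738] corners [[0.5070000290870667, -0.18299999833106995], [0.5139999985694885, -0.25600001215934753], [0.6710000038146973, -0.23999999463558197], [0.6629999876022339, -0.16699999570846558]]
marker 274 z 0.0113 c [0.4355 0.0779] sz [0.0464 0.1631] corners [[0.40700000524520874, 0.15800000727176666],
[... 913 characters left out ...]
024] corners [[0.6510000228881836, 0.19300000369548798], [0.6769999861717224, 0.09399999678134918], [0.7630000114440918, 0.11699999868869781], [0.7360000014305115, 0.2160000056028366]]
scene cam pos [0.164 0.524 0.755]
blocktop 599 z 0.1239 c [0.5423 0.0729] sz [0.0415 0.0894] corners [[0.5109999775886536, 0.11100000143051147], [0.5329999923706055, 0.024000000208616257], [0.5730000138282776, 0.03500000014901161], [0.5509999990463257, 0.12099999934434891]]
stop 332 z 0.0294 c [ 0.5936 -0.188 ] sz [0.1254 0.1212] corners [[0.5059999823570251, -0.18799999356269836], [0.5910000205039978, -0.2750000059604645], [0.6809999942779541, -0.18799999356269836], [0.5960000157356262, -0.10100000351667404]]
```

View pics/c0.png

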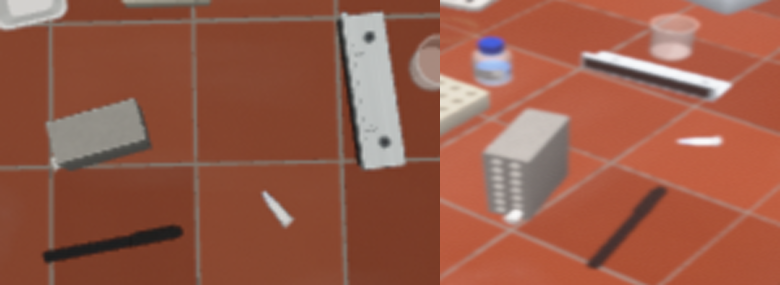

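Add to h.py:
```python
from scipy.spatial.transform import Rotation as Ro
def ray(c,u,v,h):
    d=np.linalg.inv(c["camera_matrix"])@np.array([u,v,1.]);d=c["R"].T@d;o=-c["R"].T@c["t"];return o+d*(h-o[2])/d[2]
def to(p,yaw):
    o=env.observe();R=Ro.from_euler("xyz",o["tool_rot"])
    print("t",round(float(o["time_s"]),2),"pos",np.round(o["eef_pos"],4),"rot",np.round(o["tool_rot"],4),"F",np.round(o["force"],1))
    G=Ro.from_euler("xyz",[np.pi,0,yaw])
    print("row",np.round(R.inv().apply(np.array(p)-o["eef_pos"]),4),np.round((R.inv()*G).as_rotvec(),4))
```

Run:
```python
from h import *
c=dict(np.load("pics/top0.npz"));g=cv2.cvtColor(c["frame"],cv2.COLOR_BGR2GRAY).astype(int);f=c["frame"].astype(int)
L=[]
for v in range(180,232):
    row=f[v,292:325];dark=np.where((row.max(1)<75))[0]
    if len(dark): L.append((292+dark.min(),292+dark.max(),v))
L=np.array(L);print(L[::6].tolist())
for k,h in((0,.008),(1,.028)):
    P=np.array([ray(c,u+(-.5 if k==0 else .5),v,h)[:2] for u,v in zip(L[:,k],L[:,2])])
    a=np.polyfit(P[:,0],P[:,1],1);print("y=",a,"res",np.std(P[:,1]-np.polyval(a,P[:,0])),"x",P[:,0].min(),P[:,0].max())
to([0.5195,0.159,0.234],-1.314)
```

```text
[[301, 301, 180], [301, 302, 186], [302, 303, 192], [303, 304, 198], [304, 304, 204], [305, 305, 210], [306, 306, 216], [306, 307, 222], [307, 308, 228]]
y= [ 0.1014757  -0.23476533] res 0.0007811817441283858 x 0.5171757198346312 0.6546540940142783
y= [ 0.12319227 -0.25090558] res 0.0066528873108217795 x 0.5159336012492182 0.6513357908048174
t 0.1 pos [ 0.2023 -0.5908  0.2326] rot [ 3.1397e+00 -1.0000e-04 -2.8119e+00] F [-0.2 -0.   0.1]
row [-5.429e-01  6.068e-01 -3.000e-04] [ 1.6000e-03  1.3000e-03 -1.4979e+00]
```
Bumper: y=0.1015x-0.2348; at x=0.585 y=-0.1754. Normal toward -y angle: line direction (1,.1015) → push dir (.101,-.995): yaw=-1.4697.

The manual's scale: shifts go in units of 20 mm and turns go in units of 0.1 rad. Converting my numbers, 0.485 m is 24.25, 0.445 m is 22.25, -1 rad is -10.

Request:
steer_hand(
  rows=[
    [[-1.8, 2, 0, 0, 0, -1], [-3.6, 4, 0, 0, 0, -2], [-5.5, 6, 0, 0, 0, -3], [-7.25, 8, 0, 0, 0, -4], [-9, 10, 0, 0, 0, -5], [-10.85, 12.15, 0, 0, 0, -6], [-12.65, 14.15, 0, 0, 0, -7], [-14.5, 16.2, 0, 0, 0, -8], [-16.3, 18.2, 0, 0, 0, -9], [-18.1, 20.2, 0, 0, 0, -10], [-20, 22.25, 0, 0, 0, -11], [-21.7, 24.25, 0, 0, 0, -12]],
  ],
  aperture=0.23,
)

```text
time_s: 1.6
eef_pos: [0.4562, 0.01, 0.2334]
tool_rot: [3.141, -0.0, -1.608]
force: [0.4, 0.2, -0.4]
grip_width: 0.232
grasp_force: 0.0
```

```bash
python3 -c "
from h import *
to([0.5195,0.159,0.124],-1.314)"
```

```text
t 1.6 pos [0.4562 0.01   0.2334] rot [ 3.1414 -0.     -1.6079] F [ 0.4  0.2 -0.4]
row [-0.1512 -0.0577  0.1094] [ 1.000e-04  0.000e+00 -2.939e-01]
```

Request:
steer_hand(
  rows=[
    [[-2.5, -0.95, 0, 0, 0, -1], [-5, -1.9, 0, 0, 0, -2], [-7.5, -2.85, 0, 0, 0, -2.94], [-7.55, -2.9, 2.75, 0, 0, -2.94], [-7.55, -2.9, 5.6, 0, 0, -2.94], [-7.55, -2.9, 5.6, 0, 0, -2.94]],
  ],
)

```text
time_s: 2.35
eef_pos: [0.5169, 0.1549, 0.1173]
tool_rot: [3.13, -0.003, -1.318]
force: [1.3, -0.3, 1.0]
grip_width: 0.233
grasp_force: 0.0
```

```bash
python3 -c "
from h import *
to([0.531+.254*.05,0.1155-.967*.05,0.121],-1.314)
c=env.camera('wrist');cv2.imwrite('pics/w1.png',c['frame'])
d=env.camera('top');W=pts(d);m=(W[...,2]>.118)&(W[...,2]<.128)&(abs(W[...,0]-.54)<.06)&(abs(W[...,1]-.065)<.06)
r=cv2.minAreaRect(W[m][:,:2].astype(np.float32));print(r)"
```

```text
t 2.35 pos [0.5169 0.1549 0.1173] rot [ 3.1303e+00 -3.1000e-03 -1.3183e+00] F [ 1.3 -0.3  1. ]
row [ 0.0917 -0.004  -0.0035] [ 0.0113 -0.0031 -0.0043]
((0.5421861410140991, 0.07348746061325073), (0.041327472776174545, 0.08686588704586029), 14.843910217285156)
```

Request:
steer_hand(
  rows=[
    [[1, -0.05, -0.1, 0, 0, 0], [1.5, -0.15, -0.2, 0, 0, 0], [2, -0.2, -0.2, 0, 0, 0], [2.5, -0.2, -0.2, 0, 0, 0], [2.9, -0.2, -0.2, 0, 0, 0], [3.3, -0.2, -0.2, 0, 0, 0], [3.65, -0.2, -0.2, 0, 0, 0], [4, -0.2, -0.2, 0, 0, 0]],
  ],
)

```text
time_s: 3.45
eef_pos: [0.544, 0.0796, 0.1254]
tool_rot: [3.141, -0.0, -1.318]
force: [-0.4, 0.9, 1.3]
grip_width: 0.229
grasp_force: 0.6
```

```bash
python3 -c "
from h import *
c=env.camera('scene');cv2.imwrite('pics/s1.png',cv2.resize(c['frame'][130:320,170:400],None,fx=2.5,fy=2.5))"
```

```text
(no output)
```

View pics/s1.png

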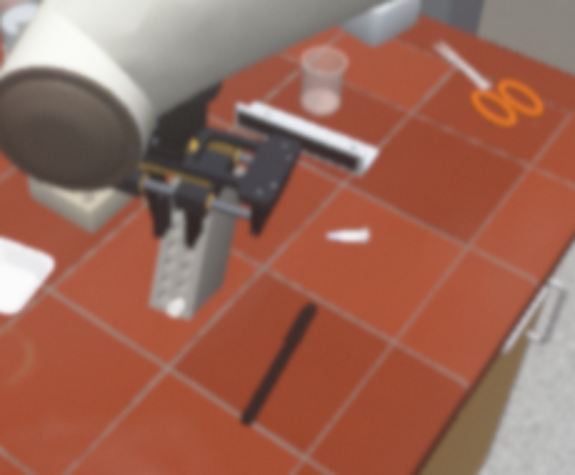

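The block is tilting forward between the fingers' front and its edge (pixel ~(190,260) in the crop), and nothing else has been disturbed. I'll continue past the balance point and then lift away.

Converted, 0.02 m is 1, 0.013 m is 0.65.

Request:
steer_hand(
  rows=[
    [[0.35, 0, 0, 0, 0, 0], [0.65, 0, 0, 0, 0, 0], [0.95, 0, 0, 0, 0, 0], [1, 0, -2.25, 0, 0, 0], [0, 0, -5, 0, 0, 0], [-2.5, 0, -6.5, 0, 0, 0], [-5, 0, -6.5, 0, 0, 0], [-5, 0, -6.5, 0, 0, 0], [-5, 0, -6.5, 0, 0, 0]],
  ],
)

```text
time_s: 4.62
eef_pos: [0.5187, 0.1767, 0.2552]
tool_rot: [3.141, -0.0, -1.317]
force: [-0.5, -0.6, -0.8]
grip_width: 0.227
grasp_force: 0.0
```

```bash
python3 -c "
from h import *
c=env.camera('scene');d=env.camera('top');cv2.imwrite('pics/s2.png',np.hstack([cv2.resize(c['frame'][140:310,180:350],(400,400)),cv2.resize(d['frame'][150:280,190:320],(400,400))]))
np.savez('pics/top2.npz',**d)
W=pts(d);m=(W[...,2]>.08)&(W[...,2]<.11)&(abs(W[...,0]-.57)<.09)&(abs(W[...,1]+.02)<.1)
r=cv2.minAreaRect(W[m][:,:2].astype(np.float32));print(r,np.round(cv2.boxPoints(r),3).tolist(),np.median(W[m][:,2]))"
```

```text
((0.5698906183242798, -0.033668503165245056), (0.04139284789562225, 0.1233387216925621), 14.352754592895508) [[0.5350000262260437, 0.020999999716877937], [0.5649999976158142, -0.0989999994635582], [0.6050000190734863, -0.08799999952316284], [0.574999988079071, 0.03099999949336052]] 0.08692887297895478
```

View pics/s2.png

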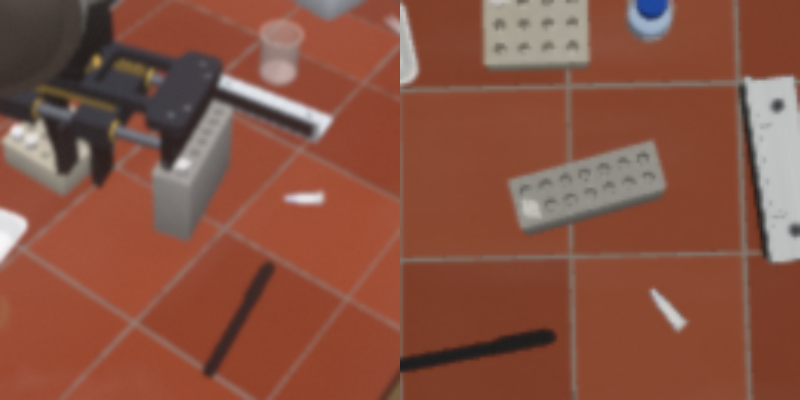

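Block now lies on its foot with tubes up, askew about 9° (in the right half, from (515,205) to (660,165)), with the stop's bumper at (755,170). Next I'll push its end squarely with the two-finger front set parallel to the bumper.

```bash
python3 -c "
from h import *
to([0.5565,0.0636,0.06],-1.47)"
```

```text
t 4.72 pos [0.519  0.176  0.2552] rot [ 3.1408e+00 -4.0000e-04 -1.3189e+00] F [-0.5 -0.6 -0.1]
row [ 0.1181 -0.0084  0.1952] [ 0.0008 -0.0005  0.1511]
```

Request:
steer_hand(
  rows=[
    [[2.5, -0.2, 1.5, 0, 0, 1.5], [5, -0.4, 3, 0, 0, 1.51], [5.55, -0.4, 5, 0, 0, 1.51], [5.55, -0.4, 7.5, 0, 0, 1.51], [5.55, -0.4, 9.25, 0, 0, 1.51], [5.55, -0.4, 9.75, 0, 0, 1.51], [5.55, -0.4, 9.75, 0, 0, 1.51]],
  ],
)

```text
time_s: 5.6
eef_pos: [0.5549, 0.071, 0.0606]
tool_rot: [3.141, -0.0, -1.469]
force: [0.6, 0.2, 0.4]
grip_width: 0.229
grasp_force: 0.0
```

```bash
python3 -c "
from h import *
to([0.5565,0.0636,0.06],-1.47)"
```

```text
t 5.6 pos [0.5549 0.071  0.0606] rot [ 3.1414e+00 -4.0000e-04 -1.4694e+00] F [0.6 0.2 0.4]
row [ 0.0075 -0.0008  0.0006] [ 0.0002 -0.0004  0.0006]
```

Request:
steer_hand(
  rows=[
    [[0.75, -0.05, 0, 0, 0, 0], [1.4, -0.05, 0, 0, 0, 0], [1.8, -0.05, 0, 0, 0, 0], [2.2, -0.05, 0, 0, 0, 0], [2.6, -0.05, 0, 0, 0, 0], [3, -0.05, 0, 0, 0, 0], [3.4, -0.05, 0, 0, 0, 0], [3.8, -0.05, 0, 0, 0, 0], [4.2, -0.05, 0, 0, 0, 0], [4.5, -0.05, 0, 0, 0, 0], [4.7, -0.05, 0, 0, 0, 0]],
  ],
)

```text
time_s: 6.98
eef_pos: [0.5648, -0.0224, 0.0604]
tool_rot: [3.141, -0.0, -1.469]
force: [-0.0, 2.5, 1.1]
grip_width: 0.23
grasp_force: 1.4
```

```bash
python3 -c "
from h import *
to([0.5565,0.0636,0.06],-1.47)
c=env.camera('scene');d=env.camera('top');cv2.imwrite('pics/s3.png',np.hstack([cv2.resize(c['frame'][140:310,180:350],(400,400)),cv2.resize(d['frame'][150:280,190:320],(400,400))]))"
```

```text
t 6.97 pos [ 0.5648 -0.0224  0.0604] rot [ 3.1409 -0.     -1.4692] F [-0.   2.5  1.1]
row [-0.0864 -0.0004  0.0004] [ 0.0007 -0.      0.0008]
```

View pics/s3.png

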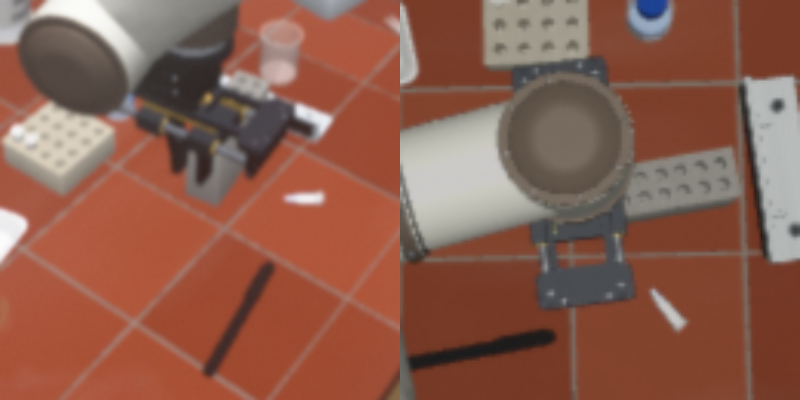

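The block is now nearly square (right half, nose at (735,175)), with the bumper about 20 mm ahead. I'll push on gently and watch the force.

Converted, 0.019 m is 0.95, 0.018 m is 0.9.

Request:
steer_hand(
  rows=[
    [[0.25, 0, 0, 0, 0, 0], [0.45, 0, 0, 0, 0, 0], [0.65, 0, 0, 0, 0, 0], [0.8, 0, 0, 0, 0, 0], [0.9, 0, 0, 0, 0, 0], [0.95, 0, 0, 0, 0, 0]],
  ],
)

```text
time_s: 7.82
eef_pos: [0.5669, -0.041, 0.0604]
tool_rot: [3.141, 0.0, -1.469]
force: [-0.2, 0.7, -1.5]
grip_width: 0.232
grasp_force: 0.7
```

Request:
steer_hand(
  rows=[
    [[0.05, 0, 0, 0, 0, 0], [0.1, 0, 0, 0, 0, 0], [0.1, 0, 0, 0, 0, 0]],
  ],
)

```text
time_s: 8.2
eef_pos: [0.5677, -0.042, 0.0608]
tool_rot: [-3.14, 0.001, -1.469]
force: [-0.3, 5.0, 0.9]
grip_width: 0.228
grasp_force: 2.5
```

Request:
steer_hand(
  rows=[
    [[0.05, 0, 0, 0, 0, 0], [0.05, 0, 0, 0, 0, 0]],
  ],
)

```text
time_s: 8.45
eef_pos: [0.5682, -0.0421, 0.0611]
tool_rot: [-3.139, 0.002, -1.469]
force: [-0.1, 8.6, 0.8]
grip_width: 0.231
grasp_force: 4.2
```

Converted, 0.003 m is 0.15, 0.002 m is 0.1.

Request:
steer_hand(
  rows=[
    [[0.1, 0, 0, 0, 0, 0], [0.15, 0, 0, 0, 0, 0], [0.15, 0, 0, 0, 0, 0], [0.15, 0, 0, 0, 0, 0]],
  ],
)

```text
time_s: 8.95
eef_pos: [0.5697, -0.0425, 0.0619]
tool_rot: [-3.135, 0.004, -1.469]
force: [-1.5, 17.4, 5.4]
grip_width: 0.23
grasp_force: 9.2
```

Request:
steer_hand(
  rows=[
    [[-0.15, 0, 0, 0, 0, 0], [-0.4, 0, 0, 0, 0, 0], [-1.5, 0, 0, 0, 0, 0], [-3.5, 0, -1.5, 0, 0, 0], [-6, 0, -4, 0, 0, 0], [-8.5, 0, -6, 0, 0, 0], [-8.5, 0, -6, 0, 0, 0]],
  ],
)

```text
time_s: 9.82
eef_pos: [0.5518, 0.1248, 0.184]
tool_rot: [-3.135, 0.001, -1.465]
force: [-0.4, -0.6, -1.4]
grip_width: 0.231
grasp_force: 0.0
```

```bash
python3 -c "
from h import *
d=env.camera('top');c=env.camera('scene');cv2.imwrite('pics/s4.png',np.hstack([cv2.resize(d['frame'][150:280,190:320],(400,400),interpolation=2),cv2.resize(c['frame'][150:270,200:320],(400,400),interpolation=2)]))
for e in(d,c):
  W=pts(e);m=(W[...,2]>.08)&(W[...,2]<.093)&(abs(W[...,0]-.58)<.05)&(W[...,1]<0)&(W[...,1]>-.2)
  r=cv2.minAreaRect(W[m][:,:2].astype(np.float32));b=cv2.boxPoints(r);print(r,np.round(b,4).tolist(),'bumper gap',np.round(b[:,1]-(.1015*b[:,0]-.2348),4))"
```

```text
((0.5713164806365967, -0.11393146961927414), (0.041316818445920944, 0.12342194467782974), 8.246734619140625) [[0.5419999957084656, -0.055799998342990875], [0.5597000122070312, -0.17800000309944153], [0.600600004196167, -0.1720000058412552], [0.5828999876976013, -0.04989999905228615]] bumper gap [0.124  0.     0.0018 0.1257]
((0.5717582702636719, -0.11425883322954178), (0.04235779866576195, 0.1252772957086563), 8.945283889770508) [[0.541100025177002, -0.05570000037550926], [0.5605999827384949, -0.1793999969959259], [0.602400004863739, -0.1728000044822693], [0.5828999876976013, -0.04910000041127205]] bumper gap [ 0.1242 -0.0015  0.0008  0.1265]
```

View pics/s4.png

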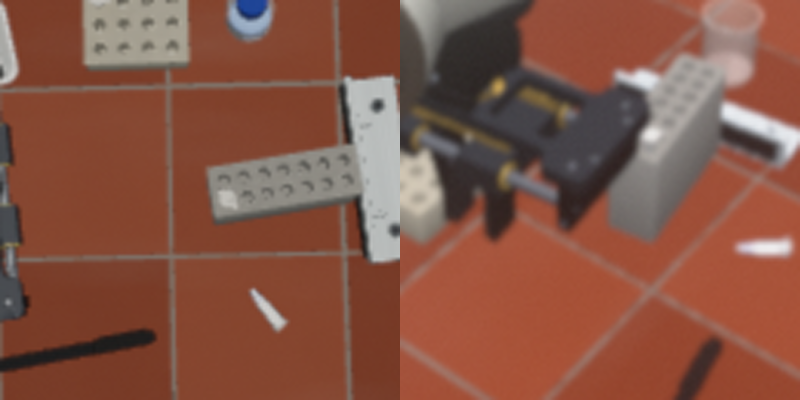

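The block stands at the bumper with its nose at (360,170) in the left half. Depth suggests 2 to 3° of skew, so I'll measure both lines with sub-pixel edge fits.

Create ang.py:
```python
from h import *
def edge(c,axis,rng,win,h,sgn):
    """strongest brightness step (dark->bright if sgn>0) along axis 'u' per row or 'v' per column, subpixel, cast on z=h"""
    g=cv2.GaussianBlur(cv2.cvtColor(c["frame"],cv2.COLOR_BGR2GRAY) if isinstance(h,float) else 0,(3,3),0).astype(float)
    P=[]
    for k in rng:
        a,b=win(k);s=g[k,a:b] if axis=='u' else g[a:b,k]
        d=np.clip(sgn*np.gradient(s),0,None);i=int(d.argmax())
        lo,hi=max(0,i-2),i+3;x=a+(np.arange(len(d))[lo:hi]*d[lo:hi]).sum()/d[lo:hi].sum()
        P.append(ray(c,*((x,k) if axis=='u' else (k,x)),h)[:2])
    P=np.array(P);v,_,_=None,None,None
    L=cv2.fitLine(P.astype(np.float32),cv2.DIST_HUBER,0,.0005,.001).ravel()
    r=(P-L[2:])@np.array([-L[1],L[0]])
    return np.degrees(np.arctan2(L[1],L[0])),L[2:],np.std(r)
```

Run:
```python
from ang import *
c0=dict(np.load("pics/top0.npz"));d=env.camera("top");np.savez("pics/top4.npz",**d)
cen=lambda k:301.2+(k-180)*.135
print("bumper front", edge(c0,'u',range(182,230),lambda k:(int(cen(k))-6,int(cen(k))+3),.018,-1))
print("bumper/alu", edge(c0,'u',range(182,230),lambda k:(int(cen(k))-1,int(cen(k))+8),.030,1))
print("alu right", edge(c0,'u',range(182,230),lambda k:(int(cen(k))+10,int(cen(k))+24),.003,-1))
# block: crop px -> image: u=190+x/3.077, v=150+y/3.077
yt=lambda u:150+(168-(((u-190)*3.077)-207)*.152)/3.077
print("block far edge",edge(d,'v',range(262,302),lambda k:(int(yt(k))-5,int(yt(k))+5),.086,1))
yb=lambda u:150+(214-(((u-190)*3.077)-215)*.152)/3.077
print("block near edge",edge(d,'v',range(263,302),lambda k:(int(yb(k))-4,int(yb(k))+6),.086,-1))
for b in (d,):
  W=pts(b);m=((W[...,2]>.08)&(W[...,2]<.093)&(abs(W[...,0]-.58)<.05)&(W[...,1]<0)&(W[...,1]>-.2))
  q=W[m][:,:2]-W[m][:,:2].mean(0);w,V=np.linalg.eigh(q.T@q);print("pca block",np.degrees(np.arctan2(V[1,1],V[0,1])))
```

```text
bumper front (np.float32(2.6053934), array([ 0.5845609 , -0.17006044], dtype=float32), np.float64(0.0014792308491659188))
bumper/alu (np.float32(6.1202507), array([ 0.5936582 , -0.17819881], dtype=float32), np.float64(0.00041296471400489697))
alu right (np.float32(6.1324344), array([ 0.5850269 , -0.22575068], dtype=float32), np.float64(0.00018449226389064303))
block far edge (np.float32(-81.79123), array([ 0.5931307 , -0.11596831], dtype=float32), np.float64(0.00022742497673445896))
block near edge (np.float32(-81.993164), array([ 0.5503209 , -0.11917394], dtype=float32), np.float64(0.00046190822280892644))
pca block 97.8011282791537
```

```bash
python3 -c "
from h import *
to([0.5837,-0.0262,0.06],-1.465)"
```

```text
t 9.97 pos [0.5496 0.1217 0.1798] rot [ 3.1399e+00 -6.0000e-04 -1.4690e+00] F [-0.6 -0.4 -0.8]
row [ 0.1505 -0.0191  0.1198] [ 0.0017 -0.0006 -0.004 ]
```

Converted, 0.15 m is 7.5, 0.12 m is 6, -0.004 rad is -0.04.

Request:
steer_hand(
  rows=[
    [[2.5, -0.5, 1.5, 0, 0, -0.04], [5, -0.95, 3, 0, 0, -0.04], [6.25, -0.95, 5, 0, 0, -0.04], [6.25, -0.95, 6, 0, 0, -0.04], [7, -0.95, 6, 0, 0, -0.04], [7.5, -0.95, 6, 0, 0, -0.04], [7.75, -0.95, 6, 0, 0, -0.04], [7.95, -0.95, 6, 0, 0, -0.04], [8.1, -0.95, 6, 0, 0, -0.04]],
  ],
  aperture=0,
)

```text
time_s: 11.1
eef_pos: [0.586, -0.0368, 0.0611]
tool_rot: [-3.14, 0.0, -1.464]
force: [-0.5, -0.0, -0.4]
grip_width: 0.01
grasp_force: 0.0
```

Request:
steer_hand(
  rows=[
    [[0.05, 0, 0, 0, 0, 0], [0.1, 0, 0, 0, 0, 0], [0.15, 0, 0, 0, 0, 0], [0.15, 0, 0, 0, 0, 0]],
  ],
)

```text
time_s: 11.6
eef_pos: [0.5869, -0.0388, 0.0608]
tool_rot: [-3.139, 0.001, -1.464]
force: [0.7, 5.6, 0.1]
grip_width: 0.003
grasp_force: 2.6
```

Request:
steer_hand(
  rows=[
    [[0.05, 0, 0, 0, 0, 0], [0.1, 0, 0, 0, 0, 0], [0.1, 0, 0, 0, 0, 0]],
  ],
)

```text
time_s: 11.98
eef_pos: [0.5886, -0.0395, 0.0615]
tool_rot: [-3.136, 0.002, -1.464]
force: [2.4, 10.4, 1.1]
grip_width: 0.005
grasp_force: 4.9
```

Converted, 0.004 m is 0.2, 0.002 m is 0.1.

Request:
steer_hand(
  rows=[
    [[0.1, 0, 0, 0, 0, 0], [0.2, 0, 0, 0, 0, 0], [0.2, 0, 0, 0, 0, 0], [0.2, 0, 0, 0, 0, 0]],
  ],
)

```text
time_s: 12.48
eef_pos: [0.5905, -0.0403, 0.0624]
tool_rot: [-3.131, 0.005, -1.463]
force: [0.9, 20.6, 5.2]
grip_width: 0.003
grasp_force: 10.7
```

Request:
steer_hand(
  rows=[
    [[-0.25, 0, 0, 0, 0, 0], [-0.6, 0, 0, 0, 0, 0], [-1.75, 0, 0, 0, 0, 0], [-3.5, 0, -1.5, 0, 0, 0], [-6, 0, -4, 0, 0, 0], [-8.5, 0, -6, 0, 0, 0], [-8.5, 0, -6, 0, 0, 0]],
  ],
)

```text
time_s: 13.35
eef_pos: [0.5698, 0.1255, 0.1838]
tool_rot: [-3.136, 0.001, -1.461]
force: [-0.2, -0.8, -1.0]
grip_width: 0.005
grasp_force: 0.0
```

Create meas.py:
```python
from ang import *
import sys
d=env.camera("top");np.savez(f"pics/top{sys.argv[1]}.npz",**d)
W=pts(d);m=((W[...,2]>.08)&(W[...,2]<.093)&(abs(W[...,0]-.58)<.05)&(W[...,1]<0)&(W[...,1]>-.2))
q=W[m][:,:2]-W[m][:,:2].mean(0);w,V=np.linalg.eigh(q.T@q);print("pca block",np.degrees(np.arctan(V[1,1]/V[0,1])))
r=cv2.minAreaRect(W[m][:,:2].astype(np.float32));print(r[2],np.round(cv2.boxPoints(r),4).tolist())
yt=lambda u:150+(168-(((u-190)*3.077)-207)*.152)/3.077
print("far edge",edge(d,'v',range(262,302),lambda k:(int(yt(k))-5,int(yt(k))+5),.086,1))
yb=lambda u:150+(214-(((u-190)*3.077)-215)*.152)/3.077
print("near edge",edge(d,'v',range(263,302),lambda k:(int(yb(k))-4,int(yb(k))+6),.086,-1))
cv2.imwrite(f"pics/m{sys.argv[1]}.png",cv2.resize(d['frame'][160:250,245:335],(590,590),interpolation=2))
```

```bash
python3 meas.py 5
```

```text
pca block -82.77954252144758
7.235686302185059 [[0.5440999865531921, -0.055399999022483826], [0.5595999956130981, -0.17790000140666962], [0.6007000207901001, -0.17270000278949738], [0.5852000117301941, -0.050200000405311584]]
far edge (np.float32(-82.742645), array([ 0.5932862 , -0.10991783], dtype=float32), np.float64(0.0002480328136803597))
near edge (np.float32(-82.74772), array([ 0.55133784, -0.11820012], dtype=float32), np.float64(0.0003421681644116048))
```

View pics/m5.png

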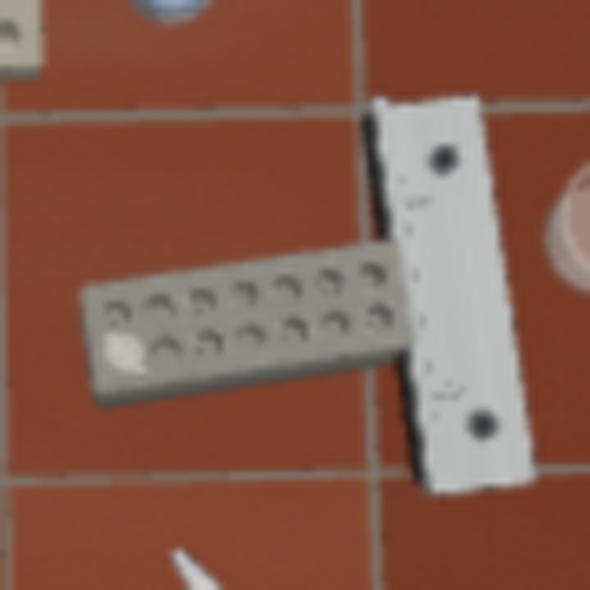

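The long side still reads about 1.1° off the bumper, with the nose touching at (400,300). That is near the measuring limit of the top view, so I'll look from close with the wrist camera.

```bash
python3 -c "
from h import *
o=env.observe();c=env.camera('wrist');T=c['T_tool_cam'];print(np.round(T,3),c['camera_matrix'])
R=Ro.from_euler('xyz',o['tool_rot']).as_matrix();cam=R@T[:3,3]+o['eef_pos'];d=R@T[:3,2];print(cam,d, 'hits z=.05 at',cam+d*(.05-cam[2])/d[2])
to([.58,.0,.33],-1.465)"
```

```text
[[ 0.    -0.966 -0.257  0.071]
 [ 1.     0.    -0.     0.001]
 [ 0.    -0.257  0.966 -0.15 ]
 [ 0.     0.     0.     1.   ]] [[287.83438134   0.         251.05582696]
 [  0.         287.83438134 189.67780731]
 [  0.           0.           1.        ]]
[0.57568808 0.0545139  0.3326994 ] [-0.02444891  0.25696958 -0.96611018] hits z=.05 at [0.56853393 0.12970734 0.05      ]
t 13.45 pos [0.5683 0.1235 0.1809] rot [-3.1414  0.     -1.4638] F [ 0.  -0.  -0.4]
row [ 0.1241  0.0016 -0.1491] [-0.0002  0.      0.0012]
```

Converted, 0.13 m is 6.5, -0.07 m is -3.5.

Request:
steer_hand(
  rows=[
    [[2, 0.05, -2, 0, 0, 0], [4, 0.05, -3.5, 0, 0, 0], [6.5, 0.05, -3.5, 0, 0, 0], [8.7, 0.05, -3.5, 0, 0, 0], [8.7, 0.05, -3.5, 0, 0, 0], [8.7, 0.05, -3.5, 0, 0, 0]],
  ],
)

```text
time_s: 14.2
eef_pos: [0.5852, -0.0509, 0.2489]
tool_rot: [3.138, -0.0, -1.467]
force: [-0.5, 0.4, -1.5]
grip_width: 0.009
grasp_force: 0.0
```

```bash
python3 -c "
from h import *
import pickle
o=env.observe();c=env.camera('wrist');R=Ro.from_euler('xyz',o['tool_rot']).as_matrix();T=np.eye(4);T[:3,:3]=R;T[:3,3]=o['eef_pos'];M=np.linalg.inv(T@c['T_tool_cam']);c['R']=M[:3,:3];c['t']=M[:3,3]
np.savez('pics/w6.npz',**c);cv2.imwrite('pics/w6.png',c['frame'])"
```

```text
(no output)
```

View pics/w6.png

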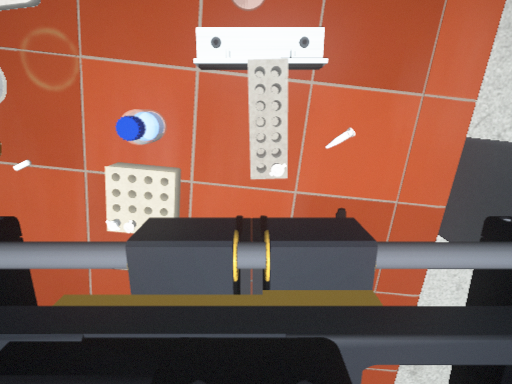

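The wrist view shows the block's top from (249,60) to (288,178), up against the black bumper edge at row 66 from u=195 to 327. I'll fit both lines.

Create wm.py:
```python
from ang import *
import sys
c=dict(np.load(f"pics/{sys.argv[1]}.npz"))
for n,a in (("alu-back",('v',list(range(200,245))+list(range(290,322)),lambda k:(20,32),.003,1)),
 ("alu/black L+R",('v',list(range(199,244))+list(range(292,324)),lambda k:(54,66),.03,-1)),
 ("black/red L+R",('v',list(range(199,244))+list(range(292,324)),lambda k:(63,74),.008,1)),
 ("block left",('u',range(75,172),lambda k:(242,258),.086,1)),
 ("block right",('u',range(75,160),lambda k:(281,296),.086,-1)),
 ("block rear",('v',range(254,268),lambda k:(172,188),.086,-1)),
 ("block nose",('v',range(252,285),lambda k:(52,64),.086,-1))):
    try: A,p,r=edge(c,*a);print(n,round(float(A),2),np.round(p,4),round(r*1e3,2),"mm")
    except Exception as e: print(n,e)
```

```bash
python3 wm.py w6
```

```text
alu-back 6.02 [ 0.5696 -0.2275] 0.05 mm
alu/black L+R 6.09 [ 0.5649 -0.1816] 0.02 mm
black/red L+R 6.13 [ 0.5862 -0.1754] 1.12 mm
block left -82.58 [ 0.5929 -0.1101] 0.09 mm
block right -82.6 [ 0.5534 -0.1252] 0.1 mm
block rear 6.76 [ 0.5747 -0.0518] 0.09 mm
block nose 7.35 [ 0.5813 -0.1753] 0.25 mm
```

Close fit: bumper 6.07°, block end 7.4°, so about 1.3° (0.9 mm) of skew remains. The fingers grip the rear end by friction, so it cannot slide sideways while pressed. I'll press again with the flat two-finger front and drag it about 3 mm towards +x.

```bash
python3 -c "
from h import *
to([0.5598,-0.0035,0.06],-1.465)"
```

```text
t 14.25 pos [ 0.5854 -0.0502  0.2493] rot [ 3.1391  0.     -1.4655] F [-0.2  0.4  0.7]
row [-0.0491  0.0201  0.1893] [ 0.0025  0.     -0.0005]
```

The manual's scale: shifts go in units of 20 mm and turns go in units of 0.1 rad. Converting my numbers, 0.189 m is 9.45, 0.14 m is 7.

Request:
steer_hand(
  rows=[
    [[-2.45, 1, 1, 0, 0, 0], [-2.45, 1, 4, 0, 0, 0], [-2.45, 1, 7, 0, 0, 0], [-2.45, 1, 9.45, 0, 0, 0], [-2.45, 1, 9.45, 0, 0, 0], [-1.75, 1, 9.45, 0, 0, 0], [-1.1, 1, 9.45, 0, 0, 0], [-0.7, 1, 9.45, 0, 0, 0], [-0.55, 1, 9.45, 0, 0, 0], [-0.475, 1, 9.45, 0, 0, 0]],
  ],
  aperture=0.23,
)

```text
time_s: 15.5
eef_pos: [0.5669, -0.0416, 0.0628]
tool_rot: [-3.137, 0.001, -1.464]
force: [1.2, 6.8, 2.2]
grip_width: 0.228
grasp_force: 3.6
```

Request:
steer_hand(
  rows=[
    [[0.05, 0, 0, 0, 0, 0], [0.1, 0, 0, 0, 0, 0], [0.1, 0, 0, 0, 0, 0]],
  ],
)

```text
time_s: 15.88
eef_pos: [0.568, -0.042, 0.063]
tool_rot: [-3.135, 0.002, -1.463]
force: [1.1, 10.5, 2.5]
grip_width: 0.232
grasp_force: 5.0
```

Now I'll drag towards +x (tool −y) while pressing.

Converted, -0.003 m is -0.15, -0.002 m is -0.1.

Request:
steer_hand(
  rows=[
    [[0, -0.05, 0, 0, 0, 0], [0, -0.1, 0, 0, 0, 0], [0, -0.15, 0, 0, 0, 0], [0, -0.15, 0, 0, 0, 0]],
  ],
)

```text
time_s: 16.38
eef_pos: [0.5686, -0.0418, 0.0627]
tool_rot: [-3.14, 0.003, -1.465]
force: [-3.4, 11.1, 6.1]
grip_width: 0.229
grasp_force: 5.6
```

Request:
steer_hand(
  rows=[
    [[0.05, -0.05, 0, 0, 0, 0], [0.1, -0.05, 0, 0, 0, 0], [0.1, -0.05, 0, 0, 0, 0]],
  ],
)

```text
time_s: 16.75
eef_pos: [0.5691, -0.0418, 0.0628]
tool_rot: [-3.14, 0.005, -1.466]
force: [-6.8, 19.4, 8.7]
grip_width: 0.231
grasp_force: 9.9
```

```bash
cat > look.sh <<'E'
python3 -c "
from h import *
o=env.observe();c=env.camera('wrist');R=Ro.from_euler('xyz',o['tool_rot']).as_matrix();T=np.eye(4);T[:3,:3]=R;T[:3,3]=o['eef_pos'];M=np.linalg.inv(T@c['T_tool_cam']);c['R']=M[:3,:3];c['t']=M[:3,3]
np.savez('pics/$1.npz',**c);cv2.imwrite('pics/$1.png',c['frame'])
to([0.5852,-0.0509,0.2489],-1.465)"
python3 wm.py $1
E
```

Request:
steer_hand(
  rows=[
    [[-0.25, 0, 0, 0, 0, 0], [-0.6, 0, 0, 0, 0, 0], [-1.75, 0, 0, 0, 0, 0], [-2.5, 0, -1.5, 0, 0, 0], [-2.5, 0, -4, 0, 0, 0], [-2.5, -0.5, -6, 0, 0, 0], [-1.5, -0.75, -8, 0, 0, 0], [0.4, -0.8, -9.5, 0, 0, 0], [0.4, -0.8, -9.5, 0, 0, 0], [0.4, -0.8, -9.5, 0, 0, 0]],
  ],
)

```text
time_s: 18.0
eef_pos: [0.5856, -0.0525, 0.2505]
tool_rot: [3.14, 0.0, -1.466]
force: [0.8, 0.8, -0.5]
grip_width: 0.229
grasp_force: 0.0
```

```bash
sh look.sh w7
```

```text
t 18.05 pos [ 0.5855 -0.0522  0.2501] rot [ 3.1388e+00  3.0000e-04 -1.4650e+00] F [-0.1 -0.4 -0.2]
row [-0.0013  0.0001  0.0012] [ 0.0028  0.0003 -0.    ]
alu-back 6.05 [ 0.5882 -0.2255] 0.03 mm
alu/black L+R 6.07 [ 0.5878 -0.1795] 0.02 mm
black/red L+R 6.13 [ 0.5691 -0.1772] 0.68 mm
block left -84.16 [ 0.596  -0.1225] 0.12 mm
block right -84.14 [ 0.5547 -0.1236] 0.09 mm
block rear 5.91 [ 0.5751 -0.0525] 0.05 mm
block nose 6.06 [ 0.5822 -0.1758] 0.04 mm
```

Square to about 0.2°, with the nose line on the bumper line (y = -0.1758 for both at x = 0.582). I'll hand it in.

```bash
python3 -c "
from plant import env
print(env.sign_off())"
```

```text
the job is handed in; nothing more can be done
None
```

The block was pushed over onto its foot, tubes up, and its end sits against the bumper, square to about 0.2° with no gap I could measure; the arm finished clear after about 18 s, and the job is handed in (no verdict was returned).

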